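Unclamp the birdhouse wall and hang it on the drying rack

ROBOT

A 7-joint arm with a two-finger parallel gripper is mounted at the origin on the work surface. World frame = base frame: x ahead of the robot, y to its left, z up, the work surface at z = 0. Lengths are in m, angles in rad, forces in N, time in s.
With the tool pointing down it reaches from about 0.4 to 0.875 m from the base axis. Payload 19.3 kg.
Tool frame: the origin (TCP) lies midway between the tips of the shut fingers; the grasp point (between the pads) lies 19 mm behind it; z points along the fingers, y is the line along which they close (so a half turn about z gives the same grasp; the last joint's range is limited). The gripper opens to 85 mm and grips with 20 to 120 N. Pads are 22 mm wide; open, the fingers measure 114 mm over their backs; the gripper's body (76 mm by 85 mm) begins 54 mm behind the grasp point. The pads swing forward as they close: fully open they stand 13 mm farther back than shut.
Start: joints at [-1.378, 0.521, -0.036, 1.599, 0.021, 1.021, -0.113], TCP at [0.162, 0.604, 0.231] pointing down, gripper open.
Joint ranges: [-2.91, 2.91], [-0.3, 2.13], [-1.5, 1.42], [0.17, 2.43], [-1.26, 4.41], [0.16, 1.93], [-2.52, 2.52]. Speed limits (rad/s): [1.89, 1.89, 2.39, 2.39, 3.01, 3.01, 3.01].

INTERFACE

Orientations are given as [roll, pitch, yaw] about the fixed x, y, z axes, in that order (R = Rz(yaw) Ry(pitch) Rx(roll)).
In Python, from workcell import bot gives the robot as it stands.
- The arm moves only by the tool move_arm, never from a script. Its argument "series" is a list of rows, each a list of 3 entries, a list of its own where there are three numbers: the shift along the tool's x, y, z in cm, then the turn, a rotation vector about the tool's x, y, z in rad, then the opening in per cent of the stroke, from 0 (shut) to 100 (fully open). A call has 1 to 20 rows; each row is the pose to reach, as a shift and turn from the pose commanded when the call began, along the tool's axes at that moment; what a row does not reach only later rows make up. A row lasts 1/12 s, in which the tool goes at most 41.7 mm and 7.16 degrees, less where a joint would pass 70% of its speed; a pose out of reach is approached as far as the arm can. A call with a gripper value outside its range is refused whole. The fingers move at their own pace and stop on an object; "squeeze" is the grip in N (left out, the last holds). Time passes only in rows, so rows that repeat a pose let the fingers close. It gives the time, the measured TCP pose, the force, the opening and the grip force at its end, in the units of the state.
- bot.observe(): the state, without advancing time (a new reading comes with each control period).
- bot.grab_frame(name): name is "scene" or "top"; returns (picture, depth): 400x640x3 uint8, red, green, blue; 400x640 float32, m along the optical axis (not along the pixel's ray), 0 where there is no reading.
- bot.camera_params(name): a dict with "fovy" (degrees; the focal length in pixels is half the picture's height over the tangent of half this angle, whatever the lens; pixels are square), "cx", "cy" (the principal point, pixels), "R" (3x3) and "t" (3): a world point X has camera coordinates R X + t. Camera axes: x right, y down, z forward; pixel columns grow to the right and rows downward; lengths in m; the calibration is good to about 2 mm. A picture is of the moment at which its call begins. camera_params takes no time and is no camera call.
- bot.job_done(): hands the job in; it is judged then, once.
Trained networks look in the newest picture that a camera, given by its name, has taken for a name from the list of things; names that differ only in an ending like _2 or _b are one class to them, and where a whole thing is asked for, a point or a joint stands for the part that bears it (a point fixed in the world has none). Each returns a list of dicts, best first, with "conf" (0 to 1); they miss things now and then, are a little off and sometimes report something else, mostly with a low value. They report only what shows in the picture. A call takes as long as a camera call. They do not tell look-alikes from the thing itself.
- bot.find_in(camera, thing): "bbox" ([left, top, right, bottom] in pixels, round what is visible of it).
- bot.trace(camera, thing): "mask" (400x640 bool, what is visible of it) and "bbox" ([left, top, right, bottom] in pixels, round what is visible of it).
The state is a dict: "clock": time; "qpos": joint angles; "qd": joint speeds; "joint_efforts": joint torques, N m; "position": TCP position; "tool_rot": TCP orientation; "force": force on the tool from outside, world axes, zero at the start; "moment": the same for the moment, N m; "grip_width": finger opening in m; "finger_force": force on a finger pad.
Only numpy, scipy, OpenCV 4.12 (cv2) and the standard library are available. Lean on these libraries where they do the work, as an engineer would, in place of code of your own. Each camera call takes 0.05 s, during which the arm holds its last target. There are 200 camera calls.

TASK

Swing the toggle clamp's handle all the way back to free the birdhouse wall standing in the jig, then take the wall out and hang it by its entrance hole on the rack's free peg. Push it back along the peg until it hangs straight down and flat against the rack's board. Leave the clamp open, and do not disturb the wall on the other peg, the finial cap, the sanding block, the glue bottle or the roof board.

Things in the scene. Friction and masses are not known exactly. Their poses are not given: they have to be found in the camera images.
- jig: Wooden jig fixed to the bench: plywood base 310 x 160 mm, 18 mm thick. Origin: under the base's middle; z up, x from the clamp end to the fence end. The clamp's rubber-tipped plunger pins the wall against a fence that ends 110 mm above the bench. The wall's foot stands in a groove 14 mm wide and deep, so it stays standing when unclamped; its top 78 mm rise free above the fence.
- clamp_pivot (a point): Pivot of the toggle clamp's handle, 63 mm above the bench, fixed to the jig. Axes: z up, x level from the clamp towards the pinned wall (along the plunger), y level along the handle's hinge. The wall's near face is 124 mm from the pivot along x. The steel frame around the pivot rises 14 mm above it at most.
- handle_grip (a point): Centre of the clamp handle's black round grip (21 to 23 mm across, 80 mm long along the handle), 105 mm from the pivot along the handle; the handle's top end is 142 mm from the pivot.
- clamp_handle (a joint): Angle of the clamp handle: about 0 = upright, clamped; grows as the handle's top swings away from the wall (towards -x of clamp_pivot) up to the stop at 1.15 rad, fully open. It stays where it is left; a push of about 2 to 5 N at the grip moves it. The plunger draws back from the wall as it opens, by 28 mm in all.
- wall_mid (a point): Centre of the loose poplar birdhouse wall standing in the jig: 12 mm thick (x), 110 mm wide (y), 170 mm tall (z), about 110 g, with a round entrance hole. The point is half-way up, 85 mm below the top edge and 103 mm above the bench. Axes: x normal to the faces, z up along the wall.
- wall_hole (a point): Centre of the wall's entrance hole (32 mm across, through the 12 mm thickness), on the wall's middle line, 52 mm below its top edge and 33 mm above wall_mid. Axes as wall_mid.
- rack: Drying rack fixed to the bench: a peg board 320 mm wide, 90 mm high, 18 mm thick, its top 250 mm above the bench (40 mm above the pegs' axes), on two posts and a foot 20 mm thick that reaches 95 mm out in front. Two equal pegs 154 mm apart, one free, a wall hanging on the other; which is which varies. Origin: on the bench below the middle of the board's front face; axes as peg_root.
- peg_root (a point): Root of the rack's free peg: where its axis meets the front of the peg board. The peg is a level dowel, 16 mm in diameter, 90 mm long, 210 mm above the bench. Axes: z up, x level along the peg from its tip into the board (the tip points to -x), y along the board.
- peg_tip (a point): Tip of the free peg, 90 mm out from the board on the peg's axis. Axes as peg_root. A wall hung on the peg slides along it with about 1 N when pushed level with the peg (for example with two fingertips astride it); pushed well above or below the peg it tips and may bind.
- hung_wall: The other wall (12 x 110 x 170 mm, same hole), already hanging on the rack's other peg: leave it. Origin: middle of its bottom edge.
- finial_cap: Copper finial cap, 68 mm across, 85 mm tall: leave it. Origin: centre of its underside.
- sanding_block: Gray stone sanding block, 110 x 60 x 32 mm: leave it. Origin: centre of its underside.
- glue_bottle: White glue bottle, 56 mm across, 150 mm tall: leave it. Origin: centre of its underside.
- roof_board: Flat poplar roof board, 130 x 100 x 12 mm: leave it. Origin: centre of its underside.
Mind the look-alikes: they are no part of the job. What is shaped like the part that bears wall_mid but green is not meant.

How it is judged:
On the way, in this order (a step that is already met when the one before it is completed fails the run):
1. the clamp handle is swung fully back (at least 1.0 rad) with the wall still in the jig (value of joint clamp_handle above 1 rad and distance of wall_mid from where it was at the start of the episode below 0.03 m), for 0.2 s.
2. the free peg passes through the wall's hole (x of wall_hole in the frame of peg_root between -0.085 and 0 m and y of wall_hole in the frame of peg_root between -0.012 and 0.012 m and z of wall_hole in the frame of peg_root between -0.012 and 0.012 m), for 0.2 s.
At the end, for the whole second after the job is handed in: The wall hangs by its hole on the free peg, upright within 0.12 rad, its hole's centre within 14 mm of the board (6 mm is touching), so the gap to the board is under 8 mm; the clamp handle is still open (over 0.9 rad); the other wall still hangs within 20 mm of its place (x of wall_hole in the frame of peg_root between -0.014 and 0 m and y of wall_hole in the frame of peg_root between -0.01 and 0.01 m and z of wall_hole in the frame of peg_root between -0.013 and -0.003 m and angle between wall_mid's own z axis and vertical below 0.12 rad and value of joint clamp_handle above 0.9 rad and distance of hung_wall from where it was at the start of the episode below 0.02 m).
It fails at once if the wall is dragged out (over 30 mm) while the clamp is still shut (handle under 0.6 rad) (distance of wall_mid from where it was at the start of the episode above 0.03 m and value of joint clamp_handle below 0.6 rad).
It fails at once if the wall on the other peg is knocked about (moved over 50 mm) (distance of hung_wall from where it was at the start of the episode above 0.05 m).
It fails at once if the finial cap, sanding block, glue bottle or roof board is moved over 30 mm (distance of any of finial_cap, sanding_block, glue_bottle, roof_board from where it was at the start of the episode above 0.03 m).
It also fails if it takes over 72 s, if anything falls off the work surface, if the arm or the gripper's body presses on something with over 40 N, if the wrist force passes 120 N, or if a joint passes its speed limit or range.

## Working session

There is one attempt and no reset: what is moved stays moved. The work goes in short steps, Python scripts to look and compute and a tool call to move; the robot and the scene stay as the last step left them, time stands still between calls to the robot, and variables do not carry over. Pictures are saved under pics/ and viewed, at most 10 in all, crops included, and the job is handed in when it is done.

Besides the shell and the picture viewer there is one more tool, called after ">>>" as a command line: name --argument value ..., lists and objects as JSON in quotes. move_arm: Moves the arm, as the interface text tells. Its arguments: {"type":"object","properties":{"series":{"type":"array"},"squeeze":{"type":"number"}},"required":["series"]}

```bash
mkdir -p pics; ls
python3 - <<'E'
from workcell import bot
import cv2,numpy as np
ims=[]
for c in("scene","top"):
    p,d=bot.grab_frame(c); cv2.imwrite(f"pics/{c}0.png",p[:,:,::-1]); np.save(f"pics/{c}0.npy",d)
    k=bot.camera_params(c);print(c,k)
    for t in("jig","clamp_handle","wall_mid","rack","hung_wall","finial_cap","sanding_block","glue_bottle","roof_board"):
        print(t,[(np.round(r["bbox"]).tolist(),round(r["conf"],2)) for r in bot.find_in(c,t)][:3])
print(bot.observe())
E
```

```text
pics
scene {'fovy': 52.17080627779977, 'cx': 321.5054476291975, 'cy': 191.82266998184383, 'R': array([[ 0.66869995,  0.74350167, -0.00675631],
       [ 0.49715717, -0.45385938, -0.73949064],
       [-0.55287894,  0.4911384 , -0.67313293]]), 't': array([-0.41425125, -0.15711018,  1.17184692])}
jig [([138.0, 234.0, 328.0, 398.0], 0.84), ([194.0, 240.0, 231.0, 299.0], 0.64)]
clamp_handle [([198.0, 240.0, 235.0, 301.0], 0.97), ([242.0, 191.0, 294.0, 280.0], 0.69), ([310.0, 180.0, 335.0, 220.0], 0.58)]
wall_mid [([240.0, 189.0, 294.0, 279.0], 0.91), ([396.0, 190.0, 463.0, 282.0], 0.9), ([312.0, 180.0, 339.0, 221.0], 0.15)]
rack [([316.0, 53.0, 470.0, 208.0], 0.81)]
hung_wall [([392.0, 85.0, 453.0, 167.0], 0.64), ([338.0, 80.0, 373.0, 101.0], 0.42)]
finial_cap []
sanding_block [([322.0, 213.0, 359.0, 262.0], 0.92), ([239.0, 188.0, 293.0, 285.0], 0.35), ([139.0, 224.0, 328.0, 400.0], 0.29)]
glue_bottle [([349.0, 223.0, 382.0, 288.0], 0.56)]
roof_board [([259.0, 161.0, 314.0, 208.0], 0.67)]
top {'fovy': 55.09646343135193, 'cx': 316.08918215647265, 'cy': 195.99280493482604, 'R': array([[ 0.02
[... 985 characters left out ...]
 array([-1.37819606,  0.52143014, -0.03628093,  1.59949903,  0.02123551,
        1.02109056, -0.11280741]), 'qd': array([ 5.24464840e-04,  9.85894318e-04, -5.78280779e-05,  7.24057055e-04,
        5.70142938e-04,  1.08113787e-03, -1.35199009e-05]), 'joint_efforts': array([ 1.19853314e-03, -9.26854277e+01,  1.97861597e+00, -3.70250452e+01,
        1.82141393e-02,  2.01227951e-03,  1.22631172e-05]), 'position': array([0.16240837, 0.60352402, 0.23127256]), 'tool_rot': array([-3.14155434e+00,  4.14866702e-05,  2.87874406e+00]), 'force': array([ 0.48425406, -0.11901101,  0.5935617 ]), 'moment': array([ 0.06200296,  0.03162293, -0.03598457]), 'finger_force': 0.0, 'grip_width': 0.08535005703312486}
```

View pics/scene0.png

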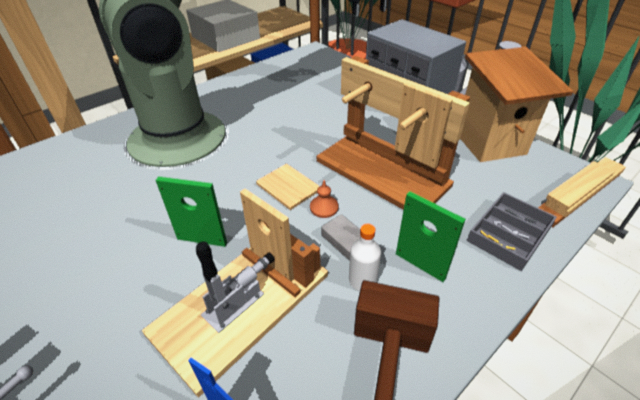

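View pics/top0.png

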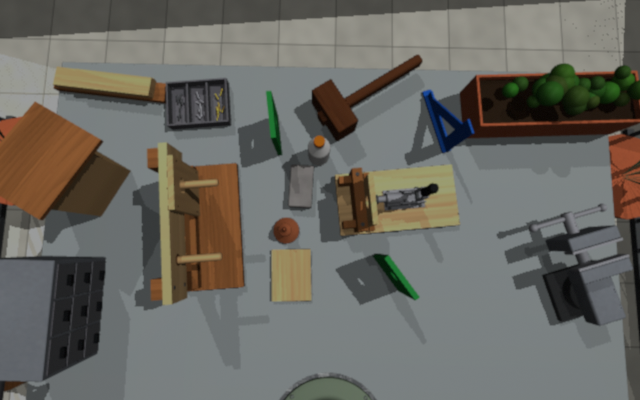

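```bash
cat > h.py <<'E'
from workcell import bot
import cv2,numpy as np
def cloud(c,d):
    k=bot.camera_params(c);f=200/np.tan(np.radians(k["fovy"]/2))
    v,u=np.mgrid[:400,:640]
    P=np.stack([(u-k["cx"])/f*d,(v-k["cy"])/f*d,d],-1)
    W=(P-k["t"])@k["R"]; W[d<=0]=np.nan
    return W
def proj(c,X):
    k=bot.camera_params(c);f=200/np.tan(np.radians(k["fovy"]/2))
    p=np.asarray(X)@k["R"].T+k["t"]
    return np.stack([p[...,0]/p[...,2]*f+k["cx"],p[...,1]/p[...,2]*f+k["cy"]],-1)
def rect(P):
    r=cv2.minAreaRect(np.float32(P[:,:2])); return np.round(r[0],4),np.round(r[1],4),round(r[2],2)
E
python3 - <<'E'
from h import *
W={c:cloud(c,np.load(f"pics/{c}0.npy")) for c in("scene","top")}
T,S=W["top"],W["scene"]
I=cv2.imread("pics/top0.png")
def sel(A,box,z0,z1):
    l,t,r,b=box;Q=A[t:b,l:r].reshape(-1,3);return Q[(Q[:,2]>z0)&(Q[:,2]<z1)]
def rob(P,n=2): # trim outliers by density
    return P
for n,b,z0,z1 in(("jigbase",(330,160,470,240),.013,.024),("walltop",(355,168,390,232),.17,.2),("boardtop",(140,135,200,310),.235,.262),("foot",(190,155,250,300),.014,.026),("peg1",(180,172,225,195),.19,.23),("peg2",(177,245,228,270),.19,.23),("handle",(395,175,445,210),.15,.23),("hung",(160,150,205,220),.08,.24)):
    P=sel(T,b,z0,z1);print(n,len(P),rect(P) if len(P)>3 else "",np.round(P.mean(0),4) if len(P) else "")
print("noise bench",np.nanstd(T[320:350,200:260,2]),np.nanmedian(T[320:350,200:260,2]),np.nanmedian(S[200:215,20:60,2]))
for n,b,z0,z1 in(("wallface",(240,185,296,282),.1,.195),("handle",(195,238,218,285),.1,.25),("peg1",(340,80,373,106),.19,.23),("peg2",(398,106,428,134),.19,.23),("hung",(395,90,455,168),.06,.2)):
    P=sel(S,b,z0,z1);print(n,len(P),rect(P),np.round(P.mean(0),4),np.round(np.percentile(P,[2,98],axis=0),3).tolist())
print(proj("scene",[.162,.604,.231]))
for n,b in(("cap",(275,219,300,245)),("block",(290,165,313,210)),("bottle",(307,132,329,169)),("roof",(273,247,313,299)),("green1",(373,253,417,298)),("green2",(265,87,285,155))):
    P=sel(T,b,.008,.3);print(n,np.round(np.percentile(P,[3,97],axis=0),3).tolist())
E
```

```text
jigbase 4814 (array([ 0.5829, -0.1718]), array([0.1602, 0.3113]), 6.32) [ 0.5822 -0.1975  0.0181]
walltop 350 (array([ 0.5624, -0.0828]), array([0.1096, 0.0127]), 6.44) [ 0.5621 -0.0818  0.1863]
boardtop 2754 (array([0.501 , 0.3416]), array([0.3204, 0.0542]), 5.66) [0.5063 0.3369 0.2494]
foot 4809 (array([0.5051, 0.2998]), array([0.3202, 0.135 ]), 5.78) [0.4995 0.2831 0.0201]
peg1 354 (array([0.5935, 0.2911]), array([0.0504, 0.0838]), 16.62) [0.5833 0.2917 0.2141]
peg2 431 (array([0.4337, 0.2763]), array([0.0498, 0.091 ]), 6.13) [0.4299 0.2831 0.2144]
handle 140 (array([ 0.5867, -0.2092]), array([0.0198, 0.0198]), 78.49) [ 0.5852 -0.2067  0.1899]
hung 1391 (array([0.5864, 0.3057]), array([0.1564, 0.0643]), 5.91) [0.576  0.3217 0.1811]
noise bench 0.0018194203111011797 0.0005674959853877098 0.0005847574975312647
wallface 1896 (array([ 0.5655, -0.0694]), array([0.121 , 0.0383]), 7.15) [ 0.5716 -0.083   0.1505] [[0.511, -0.093, 0.102], [0.618, -0.057, 0.19]]
handle 608 (array([ 0.5895, -0.2099]), array([0.0222, 0.0259]), 78.01) [ 0.5935 -0.2114  0.1686] [[0.577, -0.22, 0.108], [0.601, -0.201, 0.205]]
peg1 454 (array([0.393 , 0.2766]), array([0.0971, 0.094 ]), 2.58) [0.4163 0.2959 0.2096] [[0.351, 0.233, 0.191], [0.441, 0.324, 0.224]]
peg2 410 (array([0.5726, 0.307 ]), array([0.0621, 0.1166]), 39.97) [0.5742 0.3015 0.2098] [[0.528, 0.248, 0.191], [0.595, 0.338, 0.222]]
hung 2675 (array([0.4843, 0.4795]), array([0.1487, 0.4221]), 36.51) [0.593  0.3366 0.1363] [[0.51, 0.32, 0.064], [0.649, 0.373, 0.198]]
[368.78425653  17.68174384]
cap [[0.468, 0.087, 0.011], [0.522, 0.141, 0.07]]
block [[0.559, 0.051, 0.027], [0.661, 0.106, 0.035]]
bottle [[0.661, 0.013, 0.018], [0.711, 0.061, 0.151]]
roof [[0.327, 0.052, 0.009], [0.445, 0.143, 0.016]]
green1 [[0.353, -0.175, 0.018], [0.44, -0.112, 0.173]]
green2 [[0.697, 0.133, 0.022], [0.803, 0.154, 0.172]]
```

```bash
cat >> h.py <<'E'
from scipy.spatial.transform import Rotation as Ro
def plan(pts,start=None):
    "pts: list of (x,y,z,yaw) world, tool down -> shift cm, rotvec in the present tool axes"
    o=bot.observe(); p,R=(o["position"],Ro.from_euler("xyz",o["tool_rot"])) if start is None else (np.array(start[:3]),Ro.from_euler("xyz",[np.pi,0,start[3]]))
    print("t",round(o["clock"],2),"pos",np.round(p,4),"rpy",np.round(o["tool_rot"],3),"F",np.round(o["force"],1),"grip",round(o["grip_width"],4),round(o["finger_force"],1))
    for x in pts:
        print(np.round(x,3),"->",np.round(R.inv().apply(np.array(x[:3])-p)*100,2).tolist(),np.round((R.inv()*Ro.from_euler("xyz",[np.pi,0,x[3]])).as_rotvec(),3).tolist())
n=np.array([-.110,.994,0]);w=np.array([.994,.110,0]);PV=np.array([.5872,-.2109,.063])
E
python3 - <<'E'
from h import *
Y=1.681
S=PV+.047*n;S[2]=.173
plan([(.36,.36,.36,2.4),(.53,.0,.36,Y),(S[0],S[1],.3,Y),(*S,Y)])
# refine rack
T=cloud("top",np.load("pics/top0.npy"));Sc=cloud("scene",np.load("pics/scene0.npy"))
P=T[235:275,205:224].reshape(-1,3);P=P[(P[:,2]>.207)&(P[:,2]<.23)]
print("peg pts",len(P),np.round(np.percentile(P,[5,50,95],axis=0),4).tolist(),cv2.fitLine(np.float32(P[:,:2]),cv2.DIST_HUBER,0,.01,.01).ravel())
P=T[130:310,150:200].reshape(-1,3);P=P[(P[:,2]>.246)&(P[:,2]<.254)];print("top",rect(P),cv2.fitLine(np.float32(P[:,:2]),cv2.DIST_HUBER,0,.01,.01).ravel())
P=Sc[55:150,340:470].reshape(-1,3);P=P[(P[:,2]>.225)&(P[:,2]<.243)&(P[:,0]>.36)&(P[:,0]<.5)&(P[:,1]<.35)];print("front",cv2.fitLine(np.float32(P[:,:2]),cv2.DIST_HUBER,0,.01,.01).ravel(),len(P))
E
```

```text
t 1.0 pos [0.1624 0.6035 0.2313] rpy [-3.142  0.     2.879] F [ 0.5 -0.1  0.6] grip 0.0854 0.0
[0.36 0.36 0.36 2.4 ] -> [-25.41, -18.38, -12.87] [-0.0, 0.0, 0.479]
[0.53  0.    0.36  1.681] -> [-51.18, -48.73, -12.87] [-0.0, 0.0, 1.198]
[ 0.582 -0.164  0.3    1.681] -> [-60.47, -63.23, -6.87] [-0.0, 0.0, 1.198]
[ 0.582 -0.164  0.173  1.681] -> [-60.47, -63.23, 5.83] [-0.0, 0.0, 1.198]
peg pts 135 [[0.4247, 0.2315, 0.212], [0.433, 0.247, 0.2167], [0.4393, 0.2625, 0.2195]] [ 0.129231   -0.9916145   0.43290275  0.2469662 ]
top (array([0.5009, 0.3406]), array([0.32 , 0.051]), 4.67) [0.9957187  0.09243528 0.5131329  0.33933404]
front [0.99456275 0.10413916 0.43351376 0.32298744] 371
```

>>> move_arm --series '[[[0,0,-13],[0,0,0],0],[[0,0,-13],[0,0,0],0],[[0,0,-13],[0,0,0],0],[[-25.4,-18.4,-13],[0,0,0.48],0],[[-25.4,-18.4,-13],[0,0,0.48],0],[[-25.4,-18.4,-13],[0,0,0.48],0],[[-25.4,-18.4,-13],[0,0,0.48],0],[[-25.4,-18.4,-13],[0,0,0.48],0],[[-25.4,-18.4,-13],[0,0,0.48],0],[[-25.4,-18.4,-13],[0,0,0.48],0],[[-25.4,-18.4,-13],[0,0,0.48],0],[[-51.2,-48.7,-13],[0,0,1.2],0],[[-51.2,-48.7,-13],[0,0,1.2],0],[[-51.2,-48.7,-13],[0,0,1.2],0],[[-51.2,-48.7,-13],[0,0,1.2],0],[[-51.2,-48.7,-13],[0,0,1.2],0],[[-51.2,-48.7,-13],[0,0,1.2],0],[[-51.2,-48.7,-13],[0,0,1.2],0],[[-51.2,-48.7,-13],[0,0,1.2],0],[[-51.2,-48.7,-13],[0,0,1.2],0]]'

```text
clock: 2.67
position: [0.5209, 0.0191, 0.3616]
tool_rot: [3.141, -0.0, 1.679]
force: [0.9, 0.6, 0.4]
grip_width: 0.0
finger_force: 0.0
```

Run:
```python
from h import *
Y=1.681
S=PV+.047*n;S[2]=.173
plan([(S[0],S[1],.3,Y),(*S,Y)]);print(bot.observe()["qpos"])
```

```text
t 2.67 pos [0.5209 0.0191 0.3616] rpy [ 3.141 -0.     1.679] F [0.9 0.6 0.4] grip 0.0 0.0
[ 0.582 -0.164  0.3    1.681] -> [-18.88, 4.09, 6.16] [0.001, -0.0, -0.002]
[ 0.582 -0.164  0.173  1.681] -> [-18.89, 4.08, 18.86] [0.001, -0.0, -0.002]
[-0.56397682  0.25607916  0.52333664  1.71026289 -0.13606844  1.21059469
  0.10157391]
```

>>> move_arm --series '[[[-16.5,3.5,6],[0,0,0],0],[[-16.5,3.5,6],[0,0,0],0],[[-16.5,3.5,6],[0,0,0],0],[[-16.5,3.5,6],[0,0,0],0],[[-16.5,3.5,6],[0,0,0],0],[[-16.5,3.5,6],[0,0,0],0],[[-16.5,3.5,6],[0,0,0],0],[[-16.5,3.5,6],[0,0,0],0]]'

```text
clock: 3.33
position: [0.5731, -0.1384, 0.3016]
tool_rot: [3.141, -0.0, 1.68]
force: [0.7, 1.4, -0.7]
grip_width: 0.0001
finger_force: 0.0
```

Run:
```python
from h import *
Y=1.681
def c(th,r=.11,pre=0):
    q=PV+n*(-r*np.sin(th)+.011*np.cos(th)+.011+pre);q[2]=PV[2]+r*np.cos(th)+.011*np.sin(th);return (*q,Y)
plan([c(0,pre=.025)]+[c(t) for t in(0,.2,.4,.6,.8,1,1.1,1.15)])
p,d=bot.grab_frame("scene");cv2.imwrite("pics/a.png",cv2.resize(p[150:350,120:400,::-1],None,fx=2.5,fy=2.5))
```

```text
t 3.33 pos [ 0.5731 -0.1384  0.3016] rpy [ 3.141 -0.     1.68 ] F [ 0.7  1.4 -0.7] grip 0.0001 0.0
[ 0.582 -0.164  0.173  1.681] -> [-2.67, 0.6, 12.86] [0.0, -0.0, -0.001]
[ 0.585 -0.189  0.173  1.681] -> [-5.17, 0.61, 12.85] [0.0, -0.0, -0.001]
[ 0.587 -0.211  0.173  1.681] -> [-7.38, 0.61, 12.85] [0.0, -0.0, -0.001]
[ 0.59  -0.232  0.169  1.681] -> [-9.54, 0.61, 13.29] [0.0, -0.0, -0.001]
[ 0.592 -0.253  0.16   1.681] -> [-11.57, 0.62, 14.15] [0.0, -0.0, -0.001]
[ 0.594 -0.271  0.148  1.681] -> [-13.4, 0.62, 15.4] [0.0, -0.0, -0.001]
[ 0.596 -0.286  0.132  1.681] -> [-14.93, 0.62, 16.98] [0.0, -0.0, -0.001]
[ 0.596 -0.292  0.123  1.681] -> [-15.58, 0.62, 17.88] [0.0, -0.0, -0.001]
[ 0.597 -0.295  0.118  1.681] -> [-15.86, 0.62, 18.35] [0.0, -0.0, -0.001]
```

View pics/a.png

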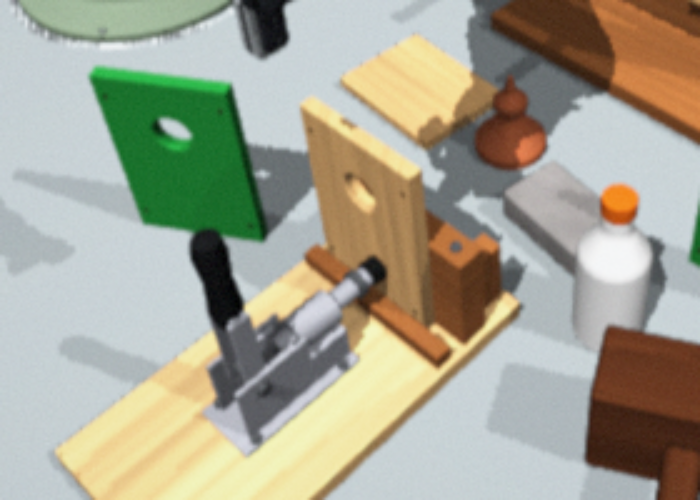

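>>> move_arm --series '[[[-2.7,0.6,4],[0,0,0],0],[[-2.7,0.6,8],[0,0,0],0],[[-2.7,0.6,12],[0,0,0],0],[[-2.7,0.6,12.9],[0,0,0],0],[[-2.7,0.6,12.9],[0,0,0],0],[[-4,0.6,12.9],[0,0,0],0],[[-5.2,0.6,12.9],[0,0,0],0],[[-6.3,0.6,12.9],[0,0,0],0],[[-7.4,0.6,12.9],[0,0,0],0],[[-8.5,0.6,13],[0,0,0],0],[[-9.6,0.6,13.3],[0,0,0],0],[[-10.6,0.6,13.7],[0,0,0],0],[[-11.6,0.6,14.2],[0,0,0],0],[[-12.5,0.6,14.8],[0,0,0],0],[[-13.4,0.6,15.4],[0,0,0],0],[[-14.2,0.6,16.2],[0,0,0],0],[[-14.9,0.6,17],[0,0,0],0],[[-15.6,0.6,17.8],[0,0,0],0],[[-15.9,0.6,18.3],[0,0,0],0],[[-15.9,0.6,18.3],[0,0,0],0]]'

```text
clock: 5.05
position: [0.5959, -0.2973, 0.1171]
tool_rot: [-3.141, -0.0, 1.678]
force: [-0.6, 0.5, 2.1]
grip_width: -0.0
finger_force: 0.8
```

Run:
```python
from h import *
plan([])
p,d=bot.grab_frame("scene");cv2.imwrite("pics/b.png",cv2.resize(p[150:350,120:400,::-1],None,fx=2.5,fy=2.5))
```

```text
t 5.05 pos [ 0.5959 -0.2973  0.1171] rpy [-3.141 -0.     1.678] F [-0.6  0.5  2.1] grip -0.0 0.8
```

View pics/b.png

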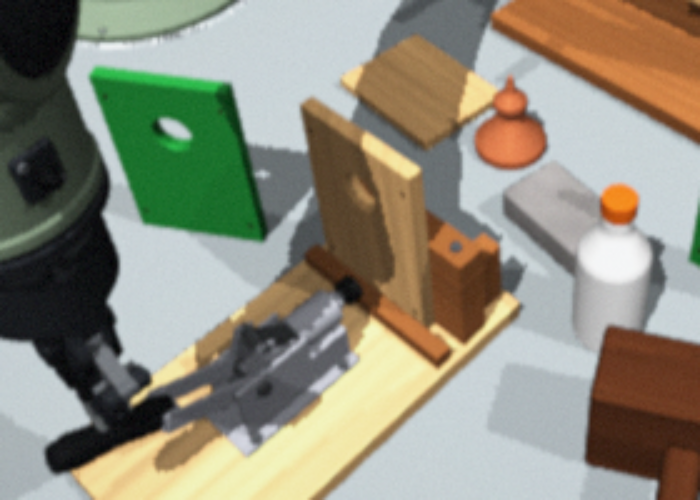

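>>> move_arm --series '[[[-0.2,0,0.4],[0,0,0],0],[[-0.2,0,0.8],[0,0,0],0],[[-0.2,0,0.8],[0,0,0],0],[[-0.2,0,0.8],[0,0,0],0]]'

```text
clock: 5.43
position: [0.5971, -0.2981, 0.1144]
tool_rot: [3.139, -0.001, 1.679]
force: [-19.4, 18.1, 64.9]
grip_width: -0.0001
finger_force: 34.0
```

>>> move_arm --series '[[[0.2,0,-0.5],[0,0,0],0],[[1,0,-4],[0,0,0],0],[[2,0,-8],[0,0,0],0],[[4,0,-12],[0,0,0.12],0],[[8,-0.5,-16],[0,0,0.24],50],[[12,-1,-19],[0,0,0.36],50],[[16,-1,-19],[0,0,0.48],50],[[19,-1,-19],[0,0,0.6],50],[[21.6,-1,-19],[0,0,0.72],50],[[21.6,-1,-19],[0,0,0.84],50],[[21.6,-1,-19],[0,0,0.96],50],[[21.6,-1,-19],[0,0,1.08],50],[[21.6,-1,-19],[0,0,1.2],50],[[21.6,-1,-19],[0,0,1.32],50],[[21.6,-1,-19],[0,0,1.44],50],[[21.6,-1,-19],[0,0,1.57],50],[[21.6,-1,-19],[0,0,1.57],50],[[21.6,-1,-19],[0,0,1.57],50],[[21.6,-1,-19],[0,0,1.57],50]]'

```text
clock: 7.02
position: [0.5631, -0.0849, 0.3002]
tool_rot: [3.142, 0.0, 0.113]
force: [-0.5, -0.3, -0.2]
grip_width: 0.0427
finger_force: 0.0
```

Run:
```python
from h import *
p,d=bot.grab_frame("scene");S=cloud("scene",d);cv2.imwrite("pics/c.png",p[:,:,::-1])
# handle: dark points in the jig's clamp end
g=p.max(2);m=(g<60)
Q=S[m];Q=Q[np.isfinite(Q).all(1)];Q=Q-PV;a=Q@n;b=Q@w;k=(abs(b)<.03)&(a<-.04)&(a>-.17)&(Q[:,2]>.0)&(Q[:,2]<.12)
a,z=a[k],Q[k,2];print("grip pts",k.sum(),a.mean(),z.mean(),"angle~",np.arctan2(-a.mean(),z.mean()))
Wm=(S@np.append(n[:2],0));
P=S[180:285,235:300].reshape(-1,3);q=P-[.5624,-.0828,0];k=(P[:,2]>.12)&(P[:,2]<.186)&(abs(q@n)<.02)&(abs(q@w)<.07);P=P[k]
l=cv2.fitLine(np.float32(P[:,:2]),cv2.DIST_HUBER,0,.01,.01).ravel();print("face",l,np.arctan2(l[1],l[0]),"w-range",np.percentile((P-[.5624,-.0828,0])@w,[1,99]),"n",np.median((P-[.5624,-.0828,0])@n))
plan([(.5624,-.0828,.26,.11),(.5624,-.0828,.155,.11)])
```

```text
grip pts 607 -0.09463286372830396 0.05045835318908486 angle~ 1.0809419053942737
face [ 0.9936142   0.11283111  0.5730653  -0.08578707] 0.113071896 w-range [-0.05349191  0.05611931] n -0.004048772216544184
t 7.07 pos [ 0.5631 -0.085   0.3003] rpy [-3.141 -0.     0.113] F [-0.4  0.5  0.2] grip 0.0427 0.0
[ 0.562 -0.083  0.26   0.11 ] -> [-0.04, -0.23, 4.03] [-0.0, -0.0, 0.003]
[ 0.562 -0.083  0.155  0.11 ] -> [-0.04, -0.22, 14.53] [-0.0, -0.0, 0.003]
```

>>> move_arm --series '[[[0.1,-0.3,3],[0,0,0],50],[[0.1,-0.3,6],[0,0,0],50],[[0.1,-0.3,9],[0,0,0],50],[[0.1,-0.3,12],[0,0,0],50],[[0.1,-0.3,14],[0,0,0],50],[[0.1,-0.3,14.5],[0,0,0],50],[[0.1,-0.3,14.5],[0,0,0],50],[[0.1,-0.3,14.5],[0,0,0],30],[[0.1,-0.3,14.5],[0,0,0],20],[[0.1,-0.3,14.5],[0,0,0],10],[[0.1,-0.3,14.5],[0,0,0],0],[[0.1,-0.3,14.5],[0,0,0],0],[[0.1,-0.3,14.5],[0,0,0],0],[[0.1,-0.3,14.5],[0,0,0],0],[[0.1,-0.3,14.5],[0,0,0],0]]' --squeeze 60

```text
clock: 8.32
position: [0.5645, -0.0819, 0.1568]
tool_rot: [-3.141, -0.002, 0.109]
force: [-2.6, 0.9, 8.1]
grip_width: 0.0112
finger_force: 59.0
```

>>> move_arm --series '[[[0,0,-1],[0,0,0],0],[[0,0,-3],[0,0,0],0],[[0,0,-6],[0,0,0],0],[[0,0,-9],[0,0,0],0],[[0,0,-12],[0,0,0],0],[[0,0,-14],[0,0,0],0],[[-1,-3,-14],[0,0,0],0],[[-2,-6,-14],[0,0,0],0],[[-3.5,-9.5,-14],[0,0,0],0],[[-5,-13,-14],[0,0,0],0],[[-6,-16.5,-14],[0,0,0],0],[[-7.5,-20,-14],[0,0,0],0],[[-8.5,-23,-14],[0,0,0],0],[[-9.3,-25,-14],[0,0,0],0],[[-9.7,-26.4,-14],[0,0,0],0],[[-9.7,-26.4,-14],[0,0,0],0],[[-9.7,-26.4,-14],[0,0,0],0],[[-9.7,-26.4,-14],[0,0,0],0]]'

```text
clock: 9.82
position: [0.4391, 0.1692, 0.2959]
tool_rot: [-3.141, -0.001, 0.108]
force: [0.8, 0.5, -0.4]
grip_width: 0.0112
finger_force: 58.7
```

Run:
```python
from h import *
plan([])
p,d=bot.grab_frame("scene");S=cloud("scene",d);cv2.imwrite("pics/d.png",cv2.resize(p[20:270,200:500,::-1],None,fx=2.4,fy=2.4))
o=bot.observe()["position"]
q=S-o;a=q@n;b=q@w
k=(abs(a)<.03)&(abs(b)<.07)&(q[...,2]<-.015)&(q[...,2]>-.15)&np.isfinite(a)
P=S[k];np.save("pics/d.npy",d)
A=np.c_[P,np.ones(len(P))]; 
c=np.median(P,0);u,s,v=np.linalg.svd(P[np.abs((P-c)@n)<.015]-c,full_matrices=False);print("n pts",len(P),"median rel",np.median(a[k]),"normal",v[2])
print("w range per z")
for z in(-.12,-.09,-.06,-.03):
    kk=k&(abs(q[...,2]-z)<.006);print(z,np.round(np.percentile(b[kk],[1,99]),4),np.round(np.median(a[kk]),4))
```

```text
t 9.82 pos [0.4391 0.1692 0.2959] rpy [-3.141e+00 -1.000e-03  1.080e-01] F [ 0.8  0.5 -0.4] grip 0.0112 58.7
n pts 2133 median rel -0.0050054508774752555 normal [-0.12734472  0.99184897 -0.00435225]
w range per z
-0.12 [-0.0564  0.0532] -0.005
-0.09 [-0.0556  0.0534] -0.005
-0.06 [-0.0554  0.0538] -0.0051
-0.03 [-0.055   0.0535] -0.0048
```

View pics/d.png

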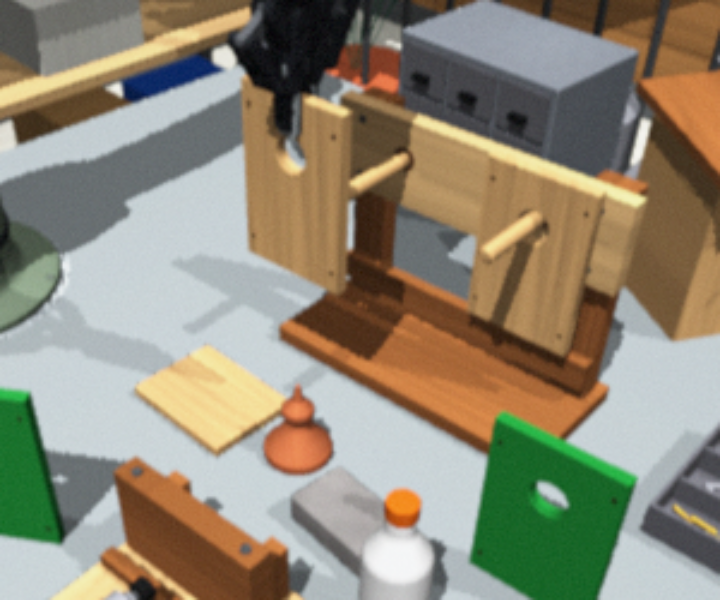

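>>> move_arm --series '[[[0.3,0,3],[0,0,0],0],[[0.3,0,6],[0,0,0],0],[[0.3,0,6.5],[0,0,0],0],[[0.3,-1.5,6.5],[0,0,0],0],[[0.3,-3,6.5],[0,0,0],0],[[0.3,-4.5,6.5],[0,0,0],0],[[0.3,-6,6.5],[0,0,0],0],[[0.3,-7,6.5],[0,0,0],0],[[0.3,-8,6.5],[0,0,0],0],[[0.3,-8,6.5],[0,0,0],0],[[0.3,-8,6.5],[0,0,0],0]]'

```text
clock: 10.78
position: [0.4329, 0.25, 0.2303]
tool_rot: [3.141, -0.0, 0.11]
force: [-0.2, -0.5, -0.4]
grip_width: 0.0112
finger_force: 58.7
```

Run:
```python
from h import *
plan([])
p,d=bot.grab_frame("scene");q=bot.grab_frame("top")[0]
cv2.imwrite("pics/e.png",np.hstack([cv2.resize(p[40:190,280:480,::-1],(400,300)),cv2.resize(q[180:330,130:330,::-1],(400,300))]))
```

```text
t 10.78 pos [0.4329 0.25   0.2303] rpy [ 3.141 -0.     0.11 ] F [-0.2 -0.5 -0.4] grip 0.0112 58.7
```

View pics/e.png

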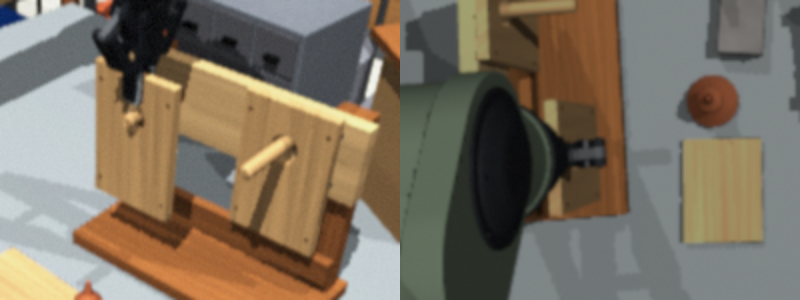

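>>> move_arm --series '[[[0,-1.3,0],[0,0,0],0],[[0,-2.5,0],[0,0,0],0],[[0,-2.5,0],[0,0,0],0],[[0,-2.5,0.4],[0,0,0],0],[[0,-2.5,0.7],[0,0,0],0],[[0,-2.5,0.7],[0,0,0],0],[[0,-2.5,0.7],[0,0,0],0],[[0,-2.5,0.7],[0,0,0],20],[[0,-2.5,0.7],[0,0,0],36],[[0,-2.5,0.7],[0,0,0],36],[[0,-2.5,0.7],[0,0,0],36],[[0,-2.5,0.7],[0,0,0],36]]'

```text
clock: 11.88
position: [0.4303, 0.2746, 0.2233]
tool_rot: [-3.142, -0.0, 0.109]
force: [-0.4, 1.0, -0.4]
grip_width: 0.0307
finger_force: 0.0
```

>>> move_arm --series '[[[0,0,-1.5],[0,0,0],36],[[0,0,-4],[0,0,0],36],[[0,0,-8],[0,0,0],36],[[0,0,-10],[0,0,0],36],[[0,2,-10],[0,0,-0.12],60],[[0,4,-10],[0,0,-0.24],60],[[0,5,-10],[0,0,-0.36],60],[[0,5,-10],[0,0,-0.48],60],[[0,5,-10],[0,0,-0.6],60],[[0,5,-10],[0,0,-0.72],60],[[0,5,-10],[0,0,-0.84],60],[[0,5,-10],[0,0,-0.96],60],[[0,5,-10],[0,0,-1.08],60],[[0,5,-10],[0,0,-1.2],60],[[0,5,-10],[0,0,-1.32],60],[[0,5,-10],[0,0,-1.44],60],[[0,5,-10],[0,0,-1.57],60],[[0,5,-10],[0,0,-1.57],60],[[0,5,-10],[0,0,-1.57],60]]'

```text
clock: 13.47
position: [0.4358, 0.2248, 0.3234]
tool_rot: [3.142, -0.0, 1.675]
force: [-0.6, -0.8, 0.1]
grip_width: 0.0513
finger_force: 0.0
```

Run:
```python
from h import *
r=np.array([.4256,.3192,0]);m=np.array([-.103,.995,0])
f=lambda a,z:(*(r+a*m)[:2],z,1.674)
plan([f(-.092,.32),f(-.092,.192),f(-.062,.192),f(-.023,.192)])
p,d=bot.grab_frame("scene");S=cloud("scene",d)
q=S-r;a=q@m;b=q@np.array([.995,.103,0]);k=(abs(b)<.06)&(q[...,2]>.1)&(q[...,2]<.25)&(a>-.07)&(a<-.02)
for z in(.11,.14,.17,.2,.23):
    kk=k&(abs(q[...,2]-z)<.01)&(abs(b)>.02);print(z,np.median(a[kk]),np.percentile(b[kk],[1,99]))
cv2.imwrite("pics/f.png",cv2.resize(p[40:190,280:480,::-1],(640,480)))
```

```text
t 13.47 pos [0.4358 0.2248 0.3234] rpy [ 3.142 -0.     1.675] F [-0.6 -0.8  0.1] grip 0.0513 0.0
[0.435 0.228 0.32  1.674] -> [0.3, -0.04, 0.34] [0.0, -0.0, 0.001]
[0.435 0.228 0.192 1.674] -> [0.29, -0.04, 13.14] [0.0, -0.0, 0.001]
[0.432 0.258 0.192 1.674] -> [3.29, -0.04, 13.14] [0.0, -0.0, 0.001]
[0.428 0.296 0.192 1.674] -> [7.2, -0.03, 13.14] [0.0, -0.0, 0.001]
0.11 -0.050600091370970025 [-0.05248196  0.05761017]
0.14 -0.05070794917051027 [-0.05351962  0.05620969]
0.17 -0.05073337687004153 [-0.05413598  0.05515188]
0.2 -0.05038803634929118 [-0.05540565  0.05458198]
0.23 -0.050705011025731606 [-0.05574449  0.05357944]
```

View pics/f.png

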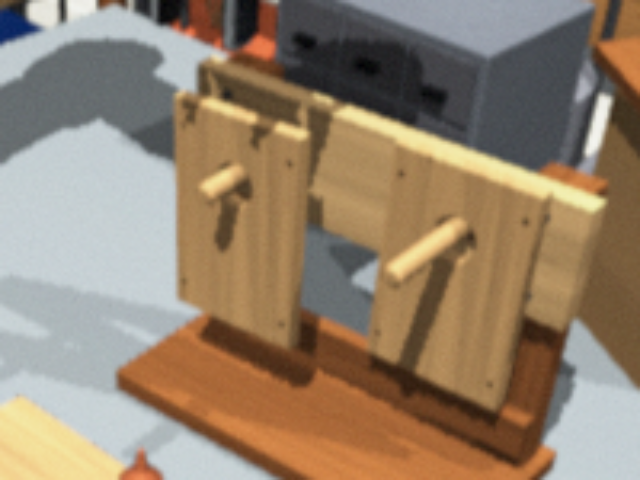

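>>> move_arm --series '[[[0,0,4],[0,0,0],60],[[0,0,8],[0,0,0],60],[[0,0,11],[0,0,0],60],[[0,0,13],[0,0,0],60],[[0.5,0,13],[0,0,0],60],[[1.5,0,13],[0,0,0],60],[[2.5,0,13],[0,0,0],60],[[3.2,0,13],[0,0,0],60],[[3.8,0,13],[0,0,0],60],[[4.4,0,13],[0,0,0],60],[[5,0,13],[0,0,0],60],[[5.5,0,13],[0,0,0],60],[[6,0,13],[0,0,0],60],[[6.4,0,13],[0,0,0],60],[[6.7,0,13],[0,0,0],60],[[6.8,0,13],[0,0,0],60],[[6.8,0,13],[0,0,0],60]]'

```text
clock: 14.93
position: [0.4283, 0.2927, 0.1932]
tool_rot: [-3.141, 0.0, 1.679]
force: [0.8, 0.1, -0.3]
grip_width: 0.0514
finger_force: 0.0
```

>>> move_arm --series '[[[0.2,0,0],[0,0,0],60],[[0.3,0,0],[0,0,0],60],[[0.4,0,0],[0,0,0],60],[[0.4,0,0],[0,0,0],60],[[0.4,0,0],[0,0,0],60]]'

```text
clock: 15.35
position: [0.4279, 0.2962, 0.1932]
tool_rot: [-3.141, 0.0, 1.678]
force: [-0.6, -4.0, -2.2]
grip_width: 0.0511
finger_force: 0.0
```

Run:
```python
from h import *
r=np.array([.4256,.3192,0]);m=np.array([-.103,.995,0])
plan([])
p,d=bot.grab_frame("scene");S=cloud("scene",d)
q=S-r;a=q@m;b=q@np.array([.995,.103,0])
for b0 in(0,.154):
  for z in(.11,.14,.16,.18):
    kk=(abs(q[...,2]-z)<.01)&(abs(b-b0)<.05)&(a>-.07)&(a<.02);print(b0,z,round(np.median(a[kk]),4))
kk=(abs(q[...,2]-.23)<.01)&(b>.06)&(b<.095)&(a>-.03)&(a<.03);print("board",np.median(a[kk]),kk.sum())
```

```text
t 15.35 pos [0.4279 0.2962 0.1932] rpy [-3.141  0.     1.678] F [-0.6 -4.  -2.2] grip 0.0511 0.0
0 0.11 -0.0112
0 0.14 -0.0107
0 0.16 -0.0103
0 0.18 -0.0102
0.154 0.11 -0.0098
0.154 0.14 -0.0097
0.154 0.16 -0.0097
0.154 0.18 -0.0096
board 0.002755188236228309 104
```

>>> move_arm --series '[[[0.15,0,0],[0,0,0],60],[[0.2,0,0],[0,0,0],60],[[0.2,0,0],[0,0,0],60]]'

```text
clock: 15.65
position: [0.4279, 0.2963, 0.1931]
tool_rot: [-3.141, 0.002, 1.676]
force: [0.2, -15.0, 0.5]
grip_width: 0.0512
finger_force: 0.0
```

>>> move_arm --series '[[[-0.5,0,0],[0,0,0],60],[[-1.5,0,0],[0,0,0],60],[[-4,0,0],[0,0,0],60],[[-7,0,0],[0,0,0],60],[[-8,0,-4],[0,0,0],60],[[-8,0,-8],[0,0,0],60],[[-8,0,-12],[0,0,0],60],[[-8,0,-12],[0,0,0],60],[[-8,0,-12],[0,0,0],60]]'

```text
clock: 16.4
position: [0.437, 0.2193, 0.315]
tool_rot: [3.139, -0.003, 1.679]
force: [-0.2, -1.0, -0.5]
grip_width: 0.0513
finger_force: 0.0
```

Run:
```python
from h import *
r=np.array([.4256,.3192,0]);m=np.array([-.103,.995,0])
plan([])
p,d=bot.grab_frame("scene");S=cloud("scene",d)
q=S-r;a=q@m;b=q@np.array([.995,.103,0])
for b0 in(0,.154):
  for z in(.11,.14,.18,.23):
    kk=(abs(q[...,2]-z)<.01)&(abs(b-b0)<.05)&(abs(b-b0)>.02)&(a>-.07)&(a<.02);print(b0,z,round(np.median(a[kk]),4))
cv2.imwrite("pics/g.png",p[:,:,::-1])
```

```text
t 16.4 pos [0.437  0.2193 0.315 ] rpy [ 3.139e+00 -3.000e-03  1.679e+00] F [-0.2 -1.  -0.5] grip 0.0513 0.0
0 0.11 -0.0093
0 0.14 -0.009
0 0.18 -0.0088
0 0.23 -0.0091
0.154 0.11 -0.0096
0.154 0.14 -0.0096
0.154 0.18 -0.0097
0.154 0.23 -0.0098
```

View pics/g.png

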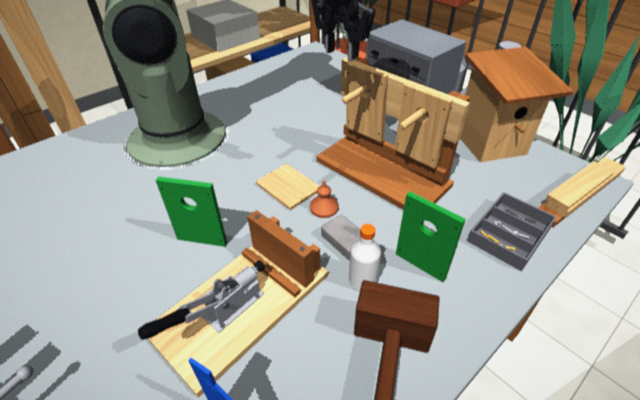

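The wall hangs flat against the board at about (370,105), level with the other wall. The clamp handle lies fully back at (165,325), and nothing else has moved.

```bash
python3 -c "
from workcell import bot
print(bot.job_done())"
```

```text
the job is handed in; nothing more can be done
None
```

The job is handed in with no verdict returned: the last picture and depth check showed the clamp fully open, the wall hanging flat on the free peg, and nothing else visibly moved.

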